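# Jack up one side of the vacuum packer and hold it

## Task

The right-hand side of the vacuum packer has to come up so that its two right-hand screw feet can be turned. Stand the small toe jack on the worktop with its saddle under the packer's marked lift pad, pump the handle until both right-hand feet hang at least 6 mm clear of the worktop, and keep the handle pressed right down: the jack lets its load sink when the handle comes up, so finish while still holding it down. Do not shove the packer or lift it with the gripper, and leave the other things where they lie.

Things in the scene. Friction and masses are not known exactly. Their poses are not given: they have to be found in the camera images.
- jack: small ratchet toe jack, 0.9 kg, loose. Origin on its underside below the rack column; x points along the toe, z up. Base plate 6 mm thick, 72 wide (y), x = -165..+118. On it a grey housing: two upright cheek plates 44 mm wide over their outer faces, x = -58..+16, top at z = 112; the rack in it rises out of the top with the saddle. The toe runs ahead above the base; the handle slopes up to the rear.
- jack_body (a point): where to grasp the jack: midway between its cheek plates, 27 mm behind its origin (over the centre of mass), 85 mm above its underside; axes as jack. Grasp from above across y: the flat cheeks are 44 mm apart outside.
- saddle_top (a point): centre of the saddle's flat top, 100 mm ahead of the jack's origin along its x; axes as jack. The saddle is a round puck of 28 mm diameter on the toe (toe 14 mm thick, its end 32 wide, reaching x = +116). Its top is 29.5 mm above the jack's underside when joint jack_saddle is 0.
- jack_saddle (a joint): rise of saddle, toe and rack, m: 0 lowest, 0.046 highest; starts between 0 and 0.012 and may settle 2 mm on the ratchet. A 5 N friction brake keeps the empty saddle up while the handle goes back; under the packer's weight it sinks as the handle is let up, until the packer's feet stand again.
- jack_handle (a joint): pump handle, rad: 0 = up stop (slopes 31 degrees up to the rear), 0.6 = down stop (3 degrees down); a spring returns it. Pin across the jack 49 mm behind its origin, 70 above its underside. A full stroke down lifts the saddle 10 to 16 mm (pawl, 5 mm teeth). Takes about 4 N at the grip empty, 8 to 13 N loaded. The stroke that meets the pad may lift the feet only a few mm: let the handle right up and press again.
- handle_grip (a point): middle of the handle's rubber grip, on its axis, 150 mm from the handle's pin; the grip is 80 mm long, 26 wide, 22 thick: its upper face is 11 mm above this point. About 148 mm above the worktop with the handle up, 62 mm with it down. Two or three full strokes are needed in all; one begun with the saddle at the pad lifts the feet 9 to 11 mm.
- packer: vacuum packer: metal box with a pale clear lid, about 5 kg, loose on four screw feet. Origin at its centre, level with the feet's soles. Front (black panel with gauge) faces its -x, right-hand side its -y. Box 220 mm deep (x), 300 wide (y), underside 60 mm above the worktop; 194 high with the lid. Feet 38 mm across at x = -85, +85, y = -122, +122.
- lift_pad (a point): centre of the lift pad's flat underside, 54 mm up, 35 mm inside the packer's right-hand wall (x = -10, y = -115 from its origin); axes as packer. A 6 mm lip round it, 50 mm square inside, keeps the saddle in. Its dark plate, 66 mm wide, stands out 10 mm from the wall, where a dark triangle points down at it. The toe goes in along the packer's +y, base plate between the feet.
- foot_near (a point): sole centre of the packer's right-hand front foot; z = its height above the worktop
- foot_far (a point): sole centre of the packer's right-hand rear foot; z = its height above the worktop
- foot_left (a point): point midway between the soles of the two left-hand feet, which stay on the worktop
- bridge_edge (a point): fixed point: middle of the lower front edge of the white shelf unit behind the worktop, whose front face stands at x = 0.68 m, 0.25 to 0.44 m above the worktop, y = -0.70 to +0.39. A sloping clear glass screen stands below it, x = 0.66 to 0.71, 0.24 m high. Keep gripper and wrist in front of both.
- tape_roll: bystander: roll of tape lying flat, 62 mm across, 19 high; origin at its underside
- date_stamp: bystander: date stamp with a wooden knob, 30x44x66 mm; origin at its underside
- marker: bystander: white marker pen lying, 138x15x16 mm; origin at its underside
- thermometer: bystander: white probe thermometer lying, 178x22x14 mm; origin at its underside
- portion: bystander: wrapped cheese wedge, 69x101x47 mm; origin at its underside
- tin: bystander: flat oval tin, 63x105x24 mm; origin at its underside
- dropper_bottle: bystander: small brown dropper bottle, 33x34x102 mm; origin at its underside

How it is judged:
On the way, in this order (a step that is already met when the one before it is completed fails the run):
1. the jack stands on the worktop with its saddle under the lift pad (within 12 mm of its centre) (horizontal distance between saddle_top and lift_pad below 0.012 m and height (world z) of jack below 0.004 m and angle between jack's own z axis and vertical below 0.05 rad and value of joint jack_handle below 0.15 rad), for 0.2 s.
2. the jack takes up the packer's weight (8 N or more) by its handle (contact force between jack and packer above 8 N and horizontal distance between saddle_top and lift_pad below 0.014 m and value of joint jack_handle above 0.2 rad), for 0.1 s.
At the end, for the whole second after the job is handed in: Robot still presses the handle down (0.52 rad or more); both right-hand feet over 6 mm above the worktop, at rest, left-hand feet still on it; the packer bears on the jack (over 8 N), saddle within 14 mm of the pad's centre; jack level; robot not touching the packer (height (world z) of each of foot_near, foot_far above 0.006 m and height (world z) of foot_left below 0.004 m and value of joint jack_handle above 0.52 rad and contact force between jack and packer above 8 N and horizontal distance between saddle_top and lift_pad below 0.014 m and angle between jack's own z axis and vertical below 0.06 rad and contact force between any of the fingers, the arm and jack above 1 N and contact force between each of the arm, the fingers and packer below 0.5 N and linear speed of packer below 0.01 m/s); the arm keeps its last pose, push and grip.
It fails at once if the packer is shoved more than 30 mm (distance of packer from where it was at the start of the episode above 0.03 m).
It fails at once if the gripper or arm bears on the packer with more than 12 N (contact force between any of the arm, the fingers and packer above 12 N).
It fails at once if a bystander is moved more than 30 mm (distance of any of tape_roll, date_stamp, marker, thermometer, portion, tin, dropper_bottle from where it was at the start of the episode above 0.03 m).
It also fails if it takes over 72 s, if anything falls off the work surface, if the arm or the gripper's body presses on something with over 40 N, if the wrist force passes 120 N, or if a joint passes its speed limit or range.

## Robot

A 7-joint arm with a two-finger parallel gripper is mounted at the origin on a cart in front of the work surface, level with it; the furniture and walls round the work are solid. World frame = base frame: x ahead of the robot, y to its left, z up, the work surface at z = 0. Lengths are in m, angles in rad, forces in N, time in s.
With the tool pointing down it reaches from about 0.4 to 0.85 m from the base axis. Payload 10.4 kg.
Tool frame: the origin (TCP) lies between the finger pads; the fingertips stand 25 mm ahead of it and the grasp point (between the pads) lies 6 mm ahead of it (tip_reach is the distance from the TCP to the fingertips, in m); z points along the fingers, y is the line along which they close (so a half turn about z gives the same grasp; the last joint's range is limited). The gripper opens to 87 mm and grips with 3 to 60 N. Pads are 19 mm wide; open, the fingers measure 117 mm over their backs; the gripper's body (75 mm by 190 mm) begins 51 mm behind the grasp point.
Start: joints at [1.213, 0.332, -0.065, 1.46, 0.022, 1.35, -0.088], TCP at [0.205, -0.59, 0.248] pointing down, gripper open.
Joint ranges: [-2.6, 2.6], [-0.5, 2.12], [-1.47, 1.34], [0.16, 2.42], [-1.27, 4.41], [0.06, 2.06], [-2.6, 2.6]. Speed limits (rad/s): [2.22, 2.22, 2.79, 2.79, 3.14, 3.14, 3.14].

## Interface

Orientations are given as a unit quaternion [w, x, y, z].
In Python, from cell import get_state, capture, job_done, tip_reach gives the robot as it stands. The module is installed in compiled form; this text tells all that it offers.
- The arm moves only by the tool drive_tool, never from a script. Its argument "targets" is a list of rows, each a list of 7 numbers: the closure, from -1 (fully open) to 1 (shut), so that 0 is half open, then the shift along the tool's x, y, z as a fraction of full scale, then the turn, a rotation vector about the tool's x, y, z as a fraction of full scale. In form: [[fingers, dx, dy, dz, rx, ry, rz], ...]. A call has 1 to 12 rows; each row shifts and turns the commanded pose from where the row before left it, along the tool's axes as they then stand; what a row does not reach is not made up. Full scale, the value 1, is 40 mm for a shift and 6 degrees for a turn. A row lasts 1/10 s, in which the tool goes at most 50 mm and 8.59 degrees, less where a joint would pass 70% of its speed; a pose out of reach is approached as far as the arm can. A call with a number of a shift or a turn outside -1 to 1 is refused whole. A call with a gripper value outside its range is refused whole. The fingers move at their own pace and stop on an object; "newtons" is the grip in N (left out, the last holds). Time passes only in rows, so rows that do not move let the fingers close. It gives the time, the measured TCP pose, the force, the opening and the grip force at its end, in the units of the state.
- get_state(): the state, without advancing time (a new reading comes with each control period).
- capture(name): name is "side" or "top" or "wrist"; returns a dict with "image" (384x512x3 uint8, red, green, blue), "range_z" (384x512 float32, m along the optical axis (not along the pixel's ray), 0 where there is no reading), "K" (3x3 intrinsics, pixels), "eye" and "rotation" of the camera in the world. Camera axes: x right, y down, z forward; pixel columns grow to the right and rows downward; lengths in m; the calibration is good to about 2 mm. A picture is of the moment at which its call begins.
- job_done(): hands the job in; it is judged then, once.
The state is a dict: "clock": time; "joint_positions": joint angles; "qvel": joint speeds; "tau": joint torques, N m; "position": TCP position; "orientation": TCP orientation; "wrist_force": force on the tool from outside, world axes, zero at the start; "ft_torque": the same for the moment, N m; "finger_gap": finger opening in m; "gripper_force": force on a finger pad.
Only numpy, scipy, OpenCV 4.12 (cv2) and the standard library are available. Lean on these libraries where they do the work, as an engineer would, in place of code of your own. Each camera call takes 0.05 s, during which the arm holds its last target. There are 200 camera calls.

## Working session

There is one attempt and no reset: what is moved stays moved. The work goes in short steps, Python scripts to look and compute and a tool call to move; the robot and the scene stay as the last step left them, time stands still between calls to the robot, and variables do not carry over. Pictures are saved under pics/ and viewed, at most 10 in all, crops included, and the job is handed in when it is done.

Besides the shell and the picture viewer there is one more tool, called as name(argument=value, ...) on one line, values as JSON. drive_tool: Moves the arm, as the interface text tells. Its arguments: {"type":"object","properties":{"targets":{"type":"array","items":{"type":"array","items":{"type":"number","minimum":-1,"maximum":1}}},"newtons":{"type":"number"}},"required":["targets"]}

```bash
mkdir -p pics
cat > h.py <<'E'
import numpy as np,cv2
from cell import get_state,capture
def pts(c):
    h,w=c["range_z"].shape;u,v=np.meshgrid(np.arange(w),np.arange(h));z=c["range_z"];K=c["K"]
    p=np.stack([(u-K[0,2])/K[0,0]*z,(v-K[1,2])/K[1,1]*z,z],-1)
    return p@np.array(c["rotation"]).T+np.array(c["eye"])
def save(c,n): cv2.imwrite("pics/"+n,cv2.cvtColor(c["image"],cv2.COLOR_RGB2BGR))
E
python3 - <<'E'
from h import *
import pickle
print(get_state())
for n in("top","side"):
    c=capture(n);pickle.dump({**c},open(n+".pkl","wb"));print(n,c["eye"],c["rotation"],c["K"])
    save(c,n+"0.png")
a=cv2.imread("pics/top0.png")
E
```

```text
{'clock': 0.0, 'joint_positions': array([ 1.21340312,  0.33283953, -0.06466774,  1.46090745,  0.02158838,
        1.34990093, -0.08850618]), 'qvel': array([-2.09912415e-03, -9.02390684e-04,  6.71290613e-05,  4.83275501e-04,
        1.60508874e-04, -4.69080074e-04, -7.03382652e-04]), 'tau': array([-5.90779564e-04, -6.23251605e+01,  2.44263693e-02, -3.89908183e+01,
       -6.13830169e-02,  3.99024237e-02,  1.13415942e-04]), 'position': array([ 0.20522974, -0.58998616,  0.2467902 ]), 'orientation': array([-6.64884851e-04,  9.86023226e-01,  1.66606526e-01, -1.43811188e-04]), 'wrist_force': array([-0.33376287, -0.80954657, -0.04770343]), 'ft_torque': array([-0.00821613, -0.0029393 , -0.04519134]), 'gripper_force': 0.0, 'finger_gap': 0.08685684571800653}
top [-0.03553668 -0.38009244  1.2775813 ] [-0.22762224  0.82692966 -0.49554168  0.13716376] [[409.07985559   0.         251.94094517]
 [  0.         409.07985559 190.59972457]
 [  0.           0.           1.        ]]
side [-0.38245724 -1.41633199  0.80430194] [-0.53500796  0.79148396 -0.24082925  0.17123342] [[439.18331713   0.         255.93831326]
 [  0.         439.18331713 196.25805504]
 [  0.           0.           1.        ]]
```

```bash
sed -i 's/np.array(c\["rotation"\]).T/R.from_quat(np.roll(c["rotation"],-1)).as_matrix().T/; 1a from scipy.spatial.transform import Rotation as R' h.py
python3 - <<'E'
from h import *
import pickle
c=pickle.load(open("top.pkl","rb"));p=pts(c)
for v in range(60,384,60):print([np.round(p[v,u],3).tolist() for u in range(60,512,110)])
E
```

```text
[[0.834, 1.06, -0.001], [0.686, 0.277, 0.441], [0.838, -0.008, 0.442], [0.921, -0.299, 0.499], [0.978, -0.551, 0.559]]
[[0.553, 0.798, 0.023], [0.962, 0.614, -0.295], [0.677, -0.091, 0.385], [0.77, -0.366, 0.442], [0.909, -0.624, 0.441]]
[[0.42, 0.826, -0.258], [0.45, 0.17, 0.191], [0.788, -0.069, -0.102], [0.676, -0.433, 0.325], [0.715, -0.661, 0.441]]
[[0.294, 1.046, -0.893], [0.504, 0.364, -0.584], [0.491, -0.205, 0.045], [0.688, -0.528, -0.002], [1.5, -1.195, -0.906]]
[[0.028, 0.817, -0.907], [0.052, -0.207, 0.719], [0.491, -0.246, -0.58], [0.474, -0.586, 0.039], [1.133, -1.259, -0.893]]
[[-0.203, 0.61, -0.903], [0.017, -0.085, 0.011], [0.064, -0.373, 0.655], [0.144, -0.516, 0.633], [0.828, -1.32, -0.898]]
```

View pics/top0.png

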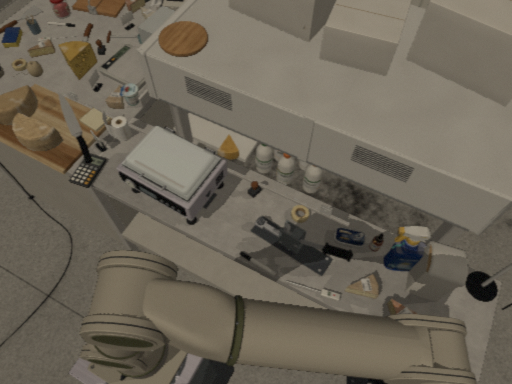

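View pics/side0.png

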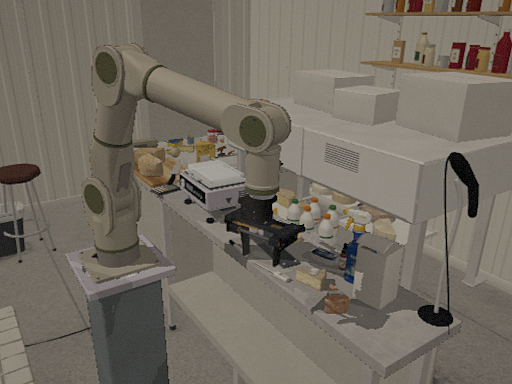

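Run:
```python
from h import *
import pickle
c=pickle.load(open("top.pkl","rb"));p=pts(c)
im=cv2.imread("pics/top0.png")
cv2.imwrite("pics/crop0.png",cv2.resize(im[110:310,110:400],(798,550),interpolation=cv2.INTER_CUBIC))
# rectified plan view heightmap of worktop: x 0.25..0.75, y -0.85..0.35 (2mm)
m=(p[...,0]>.2)&(p[...,0]<.66)&(p[...,1]>-.9)&(p[...,1]<.4)&(p[...,2]>.012)&(p[...,2]<.24)
m[:,:110]=0
n,l,s,_=cv2.connectedComponentsWithStats(m.astype(np.uint8))
for i in range(1,n):
    if s[i,4]>25:
        q=p[l==i];r=cv2.minAreaRect((q[:,:2]*1000).astype(np.float32))
        print(s[i],"mean",q.mean(0).round(3),"zmax",q[:,2].max().round(3),"rect",np.round(r[0]),np.round(r[1]),round(r[2],1))
# lid top
q=p[(p[...,2]>.185)&(p[...,2]<.2)&m];r=cv2.minAreaRect((q[:,:2]*1000).astype(np.float32));print("lid",len(q),r)
```

```text
[ 116  125  112   99 6272] mean [0.494 0.192 0.165] zmax 0.2 rect [516. 219.] [310. 236.] 86.6
[247 181  14  15 129] mean [ 0.631 -0.032  0.036] zmax 0.07 rect [636. -30.] [32. 43.] 76.9
[291 205  18  16 165] mean [ 0.628 -0.215  0.017] zmax 0.026 rect [ 628. -214.] [60. 60.] 21.4
[ 254  217   99   45 1207] mean [ 0.501 -0.262  0.093] zmax 0.18 rect [ 507. -261.] [331.  56.] 86.9
[334 226  32  22 522] mean [ 0.623 -0.4    0.021] zmax 0.03 rect [ 624. -399.] [ 66. 104.] 14.8
[ 383  229   85   71 3656] mean [ 0.578 -0.629  0.147] zmax 0.24 rect [ 588. -612.] [131. 205.] 8.2
[369 233  14  17 159] mean [ 0.628 -0.483  0.056] zmax 0.103 rect [ 630. -484.] [33. 26.] 86.4
[240 252  35  22  99] mean [ 0.397 -0.171  0.015] zmax 0.019 rect [ 398. -170.] [129.  13.] 86.8
[345 274  34  24 457] mean [ 0.477 -0.504  0.04 ] zmax 0.053 rect [ 488. -493.] [62. 99.] 14.6
[472 283  18  14  76] mean [ 0.65  -0.831  0.015] zmax 0.021 rect [ 648. -830.] [50. 24.] 89.4
[321 289  19  11  95] mean [ 0.413 -0.418  0.014] zmax 0.019 rect [ 414. -417.] [21. 57.] 11.7
[388 299  29  16 232] mean [ 0.46  -0.615  0.045] zmax 0.056 rect [ 456. -623.] [80. 35.] 84.6
lid 3507 ((540.5292358398438, -183.296875), (184.63462829589844, 1075.605712890625), 1.8910318613052368)
```

View pics/crop0.png

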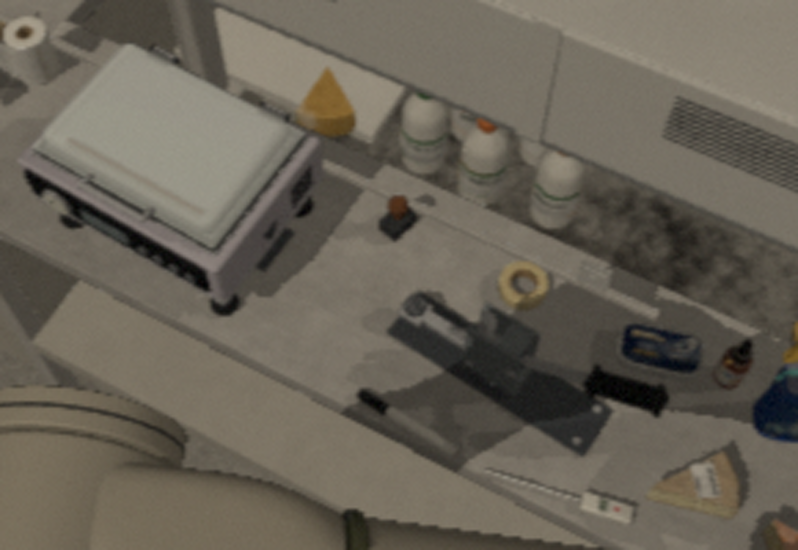

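Run:
```python
from h import *
import pickle
c=pickle.load(open("top.pkl","rb"));p=pts(c);g=cv2.cvtColor(c["image"],cv2.COLOR_RGB2GRAY).astype(int)
# worktop z check
w=p[(abs(p[...,0]-.5)<.02)&(abs(p[...,1]+.03)<.03)];print("top z",np.median(w[:,2]))
j=(p[...,0]>.42)&(p[...,0]<.60)&(p[...,1]>-.47)&(p[...,1]<-.06)
q=p[j&(p[...,2]>.003)&(p[...,2]<.2)]
for lo,hi in((.003,.01),(.01,.05),(.05,.09),(.09,.108),(.108,.14),(.14,.2)):
    s=q[(q[:,2]>lo)&(q[:,2]<hi)]
    print(lo,len(s),s.min(0).round(3),s.max(0).round(3),np.median(s,0).round(3),[np.round(a,1) for a in cv2.minAreaRect((s[:,:2]*1000).astype(np.float32))])
# saddle/toe along y
for y in np.arange(-.46,-.06,.02):
    s=q[abs(q[:,1]-y)<.01]
    if len(s): 
        t=s[s[:,2]>.012]; print(y.round(2),"x all",s[:,0].min().round(3),s[:,0].max().round(3),"raised",(t[:,0].min().round(3),t[:,0].max().round(3),t[:,2].max().round(3)) if len(t) else "")
# packer
k=(p[...,0]>.3)&(p[...,0]<.66)&(p[...,1]>.0)&(p[...,1]<.4)
lid=p[k&(p[...,2]>.185)&(p[...,2]<.205)];print("lid",np.median(lid,0),[np.round(a,1) for a in cv2.minAreaRect((lid[:,:2]*1000).astype(np.float32))])
wall=p[k&(p[...,2]>.075)&(p[...,2]<.14)&(p[...,1]<.12)]
for lo in np.arange(.36,.64,.02):
    s=wall[abs(wall[:,0]-lo)<.01]
    if len(s): print(lo.round(2),len(s),np.median(s[:,1]).round(4),s[:,1].min().round(3))
fr=p[k&(p[...,2]>.075)&(p[...,2]<.13)&(p[...,0]<.46)]
for lo in np.arange(.08,.38,.03):
    s=fr[abs(fr[:,1]-lo)<.015]
    if len(s): print("front",lo.round(2),len(s),np.median(s[:,0]).round(4))
```

```text
top z -0.004132752763670977
0.003 1031 [ 0.42  -0.468  0.003] [ 0.6   -0.061  0.01 ] [ 0.499 -0.29   0.005] [array([ 510.6, -264.7]), array([407.4, 179.2]), np.float64(89.7)]
0.01 507 [ 0.42 -0.47  0.01] [ 0.6   -0.096  0.049] [ 0.511 -0.228  0.029] [array([ 510.6, -283.1]), array([374.1, 179.3]), np.float64(89.7)]
0.05 201 [ 0.482 -0.293  0.05 ] [ 0.532 -0.177  0.09 ] [ 0.493 -0.236  0.075] [array([ 508.1, -234.9]), array([118.2,  45.2]), np.float64(83.1)]
0.09 152 [ 0.485 -0.325  0.09 ] [ 0.538 -0.194  0.108] [ 0.501 -0.237  0.1  ] [array([ 508. , -260.9]), array([130.8,  48.1]), np.float64(83.7)]
0.108 300 [ 0.481 -0.384  0.108] [ 0.535 -0.196  0.14 ] [ 0.502 -0.254  0.113] [array([ 504.8, -291.4]), array([189.2,  45.5]), np.float64(84.5)]
0.14 229 [ 0.474 -0.426  0.14 ] [ 0.507 -0.346  0.18 ] [ 0.488 -0.394  0.161] [array([ 491.4, -385.7]), array([80.7, 27.7]), np.float64(84.1)]
-0.46 x all 0.426 0.599 raised (np.float64(0.447), np.float64(0.469), np.float64(0.049))
-0.44 x all 0.42 0.599 raised (np.float64(0.421), np.float64(0.427), np.float64(0.018))
-0.42 x all 0.42 0.6 raised
[... 1344 characters left out ...]
38), np.float64(0.045))
-0.1 x all 0.423 0.56 raised (np.float64(0.51), np.float64(0.538), np.float64(0.046))
-0.08 x all 0.439 0.574 raised 
lid [0.5206662  0.21789185 0.19250439] [array([526.7, 223.8]), array([250.2, 168.8]), np.float64(87.0)]
0.4 89 0.0979 0.082
0.42 47 0.082 0.079
0.44 46 0.0809 0.078
0.46 45 0.0799 0.077
0.48 48 0.0783 0.076
0.5 41 0.0772 0.074
0.52 37 0.0761 0.073
0.54 46 0.075 0.072
0.56 39 0.0735 0.071
0.58 39 0.0723 0.069
0.6 38 0.0711 0.069
0.62 21 0.0715 0.07
front 0.08 127 0.428
front 0.11 48 0.3995
front 0.14 28 0.4001
front 0.17 31 0.4021
front 0.2 27 0.4043
front 0.23 26 0.4054
front 0.26 26 0.4068
front 0.29 34 0.4093
front 0.32 24 0.4059
front 0.35 19 0.4136
```

drive_tool(targets=[[-1,0,0,0,0,0,-1],[-1,0,0,0,0,0,-1],[-1,0,0,0,0,0,-1],[-1,0,0,0,0,0,-1],[-1,0,0,0,0,0,-1],[-1,0,0,0,0,0,-1],[-1,0,0,0,0,0,-1],[-1,0,0,0,0,0,-1],[-1,0,0,0,0,0,-1],[-1,0,0,0,0,0,-1],[-1,0,0,0,0,0,-0.8],[-1,0,0,0,0,0,0]], newtons=40)

```text
clock: 1.3
position: [0.2053, -0.5902, 0.2471]
orientation: [-0.0, 0.743, 0.669, 0.0]
wrist_force: [0.0, 0.3, 0.3]
finger_gap: 0.087
gripper_force: 0.0
```

drive_tool(targets=[[-1,0.8,0.55,0,0,0,0],[-1,0.8,0.55,0,0,0,0],[-1,0.8,0.55,0,0,0,0],[-1,0.8,0.55,0,0,0,0],[-1,0.8,0.55,0,0,0,0],[-1,0.8,0.55,0,0,0,0],[-1,0.8,0.55,0,0,0,0],[-1,0.8,0.55,0,0,0,0],[-1,0.8,0.55,0,0,0,0],[-1,0.8,0.55,0,0,0,0],[-1,0.8,0.55,0,0,0,0],[-1,0.8,0.55,0,0,0,0]])

```text
clock: 2.5
position: [0.5089, -0.2348, 0.2475]
orientation: [0.0, 0.744, 0.668, -0.0]
wrist_force: [1.5, -0.6, 0.4]
finger_gap: 0.087
gripper_force: 0.0
```

Run:
```python
from h import *
import pickle
s=get_state();print(s["position"],s["orientation"],s["joint_positions"])
c=capture("wrist");pickle.dump({**c},open("w1.pkl","wb"));save(c,"w1.png");print(c["eye"],c["rotation"])
```

```text
[ 0.50892015 -0.2348266   0.24753232] [ 5.32403396e-05  7.44325916e-01  6.67816536e-01 -5.43983313e-05] [ 0.80139193  0.23208632 -0.52336315  1.61300746  0.11885397  1.32828753
  0.15279474]
[ 0.51597667 -0.16819236  0.38480747] [ 0.12538559  0.99062798 -0.05372891 -0.00691812]
```

View pics/w1.png

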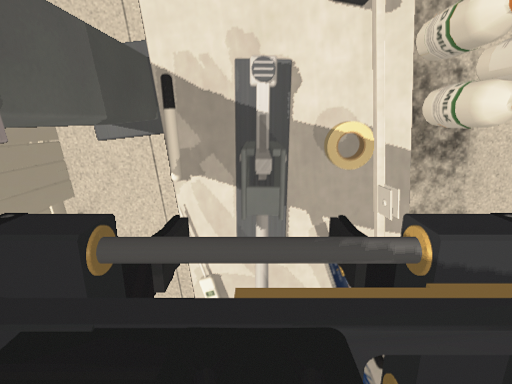

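Run:
```python
from h import *
import pickle
c=pickle.load(open("w1.pkl","rb"));p=pts(c);g=cv2.cvtColor(c["image"],cv2.COLOR_RGB2GRAY)
for v in (64,80,100,120,140,160,180,200):
    r=p[v,225:305];print(v,"rows g",g[v,228:300:4],"z",(r[3:75:4,2]*1000).round(0).astype(int))
def at(u,v):return p[v,u].round(4)
d=p[55:82,250:277].reshape(-1,3);t=d[d[:,2]>.03]
print("saddle pts",len(t),t.min(0),t.max(0),np.median(t,0),cv2.minEnclosingCircle((t[:,:2]*1000).astype(np.float32)))
h=p[140:212,225:305].reshape(-1,3);t=h[(h[:,2]>.085)&(h[:,2]<.116)];print("hous",len(t),t.min(0),t.max(0),cv2.minAreaRect((t[:,:2]*1000).astype(np.float32)))
# base edges by brightness
for v in range(90,140,10):
    row=g[v,220:310].astype(int);d=np.diff(row);l=d[:30].argmin()+220;print(v,"left edge",l,at(l+2,v),)
```

```text
64 rows g [220 206 100 101 104 101 158 103 103 101 102 103 140  79  80  80 143 218] z [-1 -1  6  5  7  5 41 41 42 42 42 42 31  7  6  7  0 -1]
80 rows g [209 211 109 101 103 102 223 203 109 104 105 180 128  81  79  82 160 158] z [-1  0  5  7  6  6 35 42 41 42 43 35  6  6  7  6 -1  0]
100 rows g [132 169  97 101 103 105 102 175 224 226 214  82  80  81  78 102 153 223] z [-1 -1  7  6  6  6  6 36 35 35 34  6  7  7  6  6  0  0]
120 rows g [135 136  70  69  71  72  68 109 106 116 153  81  78  79  78  73 153 183] z [ 0  1  8  6  6  5  6 35 41 41 35  6  6  7  7  5  0  1]
140 rows g [136 136  69  69  71  72  71 111 101 102 118  72  74  78  77  84 158 155] z [ 0  2  6  7  7  7  7 35 60 60  6  6  5  7  7  5  1  0]
160 rows g [136 136  72 100 111  78  66 154 150 154 149  89  77  80 110 124 157 153] z [  1   0   6 111 112  26   9 121 122 121 122   6  59 110 112   0   1   0]
180 rows g [152 148  80  66 113  82  67  69  76  73  68  67  78  89 101 150 154 156] z [  0   0   6 111 112  26   6  66  66  65  66   6  67 112   6   0   1  -1]
200 rows g [221 220 140 104 115 113 112 112 112 113 112 111 112  98  86 151 153 155] z [  1   0   5   7 112 111 113 112 113 112 111 112 113 112   7   0   0   0]
saddle pts 656 [ 0.51050246 -0.16819236  0.03082875] [ 0.54322922 -0.09802418  0.38480747] [ 0.52636902 -0.1132254   0.04120414] ((524.3851928710938, -132.9850311279297), 36.19757843017578)
hous 1790 [ 0.4878367  -0.26134665  0.08502322] [ 0.53883613 -0.19481506  0.11592593] ((512.8877563476562, -228.26565551757812), (63.191993713378906, 46.879356384277344), 83.87964630126953)
90 left edge 234 [ 0.4909 -0.1287  0.0055]
100 left edge 234 [ 0.4894 -0.1409  0.0067]
110 left edge 234 [ 0.4878 -0.1532  0.0065]
120 left edge 234 [ 0.4863 -0.1657  0.0078]
130 left edge 234 [ 0.4845 -0.1785  0.0058]
```

drive_tool(targets=[[-1,-0.11,0.08,0,0,0,0],[-1,0,0,0.8,0,0,0],[-1,0,0,0.8,0,0,0],[-1,0,0,0.8,0,0,0],[-1,0,0,0.8,0,0,0],[-1,0,0,0.7,0,0,0],[-1,0,0,0,0,0,0],[1,0,0,0,0,0,0],[1,0,0,0,0,0,0],[1,0,0,0,0,0,0],[1,0,0,0,0,0,0],[1,0,0,0,0,0,0]], newtons=50)

```text
clock: 3.75
position: [0.5112, -0.241, 0.0922]
orientation: [0.001, 0.743, 0.669, 0.0]
wrist_force: [-0.5, 0.2, 0.4]
finger_gap: 0.0549
gripper_force: 0.0
```

drive_tool(targets=[[1,0,0,0,0,0,0],[1,0,0,0,0,0,0],[1,0,0,0,0,0,0],[1,0,0,0,0,0,0]])

```text
clock: 4.15
position: [0.5113, -0.2409, 0.0918]
orientation: [0.0, 0.743, 0.669, 0.0]
wrist_force: [2.3, -0.9, 0.6]
finger_gap: 0.044
gripper_force: 49.9
```

drive_tool(targets=[[1,0,0,-0.15,0,0,0],[1,0,0,0,0,0,-0.43],[1,0.3,-0.07,0,0,0,0],[1,0.5,-0.11,0,0,0,0],[1,0.5,-0.11,0,0,0,0],[1,0.5,-0.11,0,0,0,0],[1,0.5,-0.11,0,0,0,0],[1,0.5,-0.11,0,0,0,0],[1,0.5,-0.11,0,0,0,0],[1,0.4,-0.09,0,0,0,0],[1,0,0,0,0,0,0],[1,0,0,0,0,0,0]])

```text
clock: 5.35
position: [0.4866, -0.0908, 0.0973]
orientation: [-0.0, 0.728, 0.686, -0.0]
wrist_force: [-0.4, -1.6, -8.8]
finger_gap: 0.0438
gripper_force: 49.9
```

Run:
```python
from h import *
import pickle
s=get_state();print(s["position"],s["orientation"],s["wrist_force"])
c=capture("wrist");pickle.dump({**c},open("w2.pkl","wb"));save(c,"w2.png");print(c["eye"],c["rotation"])
p=pts(c)
for v in range(30,240,15): print(v,[(u,*(p[v,u]*1000).round().astype(int)) for u in range(232,300,10)])
```

```text
[ 0.48658269 -0.09081971  0.09734444] [-1.29737946e-04  7.27833604e-01  6.85753656e-01 -3.89217174e-04] [-0.42958555 -1.58497591 -8.75032544]
[ 0.49046799 -0.02391509  0.23460018] [ 0.12560238  0.99163045 -0.0295812  -0.00424887]
30 [(232, np.int64(475), np.int64(39), np.int64(13)), (242, np.int64(483), np.int64(31), np.int64(40)), (252, np.int64(489), np.int64(29), np.int64(47)), (262, np.int64(495), np.int64(28), np.int64(47)), (272, np.int64(501), np.int64(28), np.int64(47)), (282, np.int64(508), np.int64(29), np.int64(40)), (292, np.int64(518), np.int64(37), np.int64(12))]
45 [(232, np.int64(474), np.int64(29), np.int64(12)), (242, np.int64(482), np.int64(22), np.int64(40)), (252, np.int64(489), np.int64(22), np.int64(41)), (262, np.int64(495), np.int64(21), np.int64(41)), (272, np.int64(501), np.int64(21), np.int64(41)), (282, np.int64(508), np.int64(21), np.int64(41)), (292, np.int64(517), np.int64(27), np.int64(13))]
60 [(232, np.int64(473), np.int64(19), np.int64(12)), (242, np.int64(481), np.int64(19), np.int64(12)), (252, np.int64(488), np.int64(13), np.int64(41)), (262, np
[... 3466 characters left out ...]
64(-79), np.int64(64)), (242, np.int64(482), np.int64(-59), np.int64(127)), (252, np.int64(486), np.int64(-59), np.int64(128)), (262, np.int64(490), np.int64(-59), np.int64(127)), (272, np.int64(494), np.int64(-60), np.int64(128)), (282, np.int64(503), np.int64(-88), np.int64(42)), (292, np.int64(505), np.int64(-70), np.int64(99))]
225 [(232, np.int64(469), np.int64(-89), np.int64(66)), (242, np.int64(481), np.int64(-65), np.int64(128)), (252, np.int64(485), np.int64(-66), np.int64(127)), (262, np.int64(489), np.int64(-66), np.int64(127)), (272, np.int64(493), np.int64(-66), np.int64(128)), (282, np.int64(503), np.int64(-98), np.int64(48)), (292, np.int64(504), np.int64(-77), np.int64(101))]
```

View pics/w2.png

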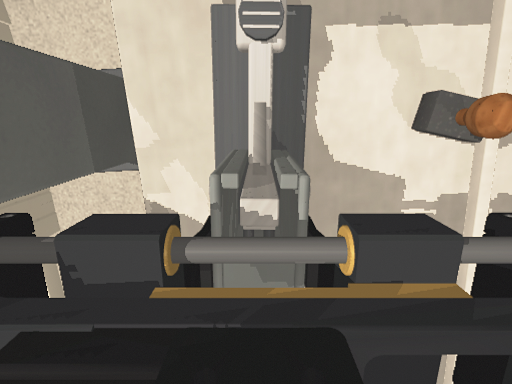

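Run:
```python
from h import *
import pickle
c=pickle.load(open("top.pkl","rb"));p=pts(c);g=cv2.cvtColor(c["image"],cv2.COLOR_RGB2GRAY)
ex=np.array([.9982,-.0593]);ey=np.array([.0593,.9982])
X=p[...,:2]@ex-.5017;Y=p[...,:2]@ey-.2567   # packer frame
n=0
for v in range(165,216):
    for_=[]
    for u in range(180,235):
        if -.175<Y[v,u]<-.14 and .015<p[v,u,2]<.14 and abs(X[v,u])<.1 and g[v,u]<75: for_.append((u,*(1000*np.array([X[v,u],Y[v,u],p[v,u,2]])).round().astype(int).tolist()))
    if for_: print(v,for_[0],for_[-1],len(for_))
cv2.imwrite("pics/plate.png",cv2.resize(c["image"][160:230,175:255,::-1],(800,600)[:1]+(700,) if 0 else (640,560),interpolation=cv2.INTER_CUBIC))
```

```text
167 (223, 96, -151, 134) (223, 96, -151, 134) 1
168 (222, 89, -152, 137) (223, 98, -149, 124) 2
169 (221, 87, -149, 131) (223, 96, -150, 121) 3
170 (220, 79, -151, 137) (223, 94, -151, 118) 4
171 (219, 75, -149, 134) (223, 94, -151, 112) 5
172 (219, 74, -149, 130) (223, 94, -150, 104) 5
173 (218, 67, -150, 134) (223, 93, -150, 100) 6
174 (217, 61, -151, 136) (224, 99, -150, 86) 8
175 (216, 57, -149, 134) (224, 95, -152, 86) 9
176 (216, 57, -149, 127) (224, 97, -151, 76) 9
177 (215, 50, -150, 131) (224, 98, -149, 66) 10
178 (214, 43, -151, 136) (223, 89, -151, 74) 10
179 (213, 36, -151, 138) (222, 83, -152, 76) 10
180 (212, 32, -150, 137) (222, 83, -151, 69) 11
181 (212, 33, -149, 128) (221, 75, -152, 75) 10
182 (211, 29, -148, 127) (220, 71, -151, 72) 10
183 (210, 20, -150, 135) (219, 68, -148, 68) 10
184 (209, 15, -149, 134) (219, 65, -150, 66) 11
185 (208, 10, -149, 135) (218, 56, -153, 75) 11
186 (208, 9, -150, 131) (217, 53, -151, 71) 10
187 (207, 1, -151, 136) (216, 48, -149, 68) 10
188 (206, -2, -149, 133) (216, 45, -151, 68) 11
189 (205, -7, -149, 134) (215, 40, -151, 69) 11
1
[... 576 characters left out ...]
 57) 15
202 (195, -64, -150, 134) (210, -5, -159, 53) 16
203 (194, -69, -150, 136) (209, -12, -160, 57) 16
204 (194, -69, -149, 128) (208, -19, -161, 63) 15
205 (193, -76, -151, 134) (207, -23, -160, 60) 15
206 (192, -81, -151, 135) (207, -24, -160, 55) 16
207 (191, -86, -151, 137) (206, -29, -160, 56) 15
208 (190, -92, -151, 139) (205, -36, -160, 60) 12
209 (190, -92, -150, 131) (199, -54, -150, 72) 10
210 (190, -93, -150, 127) (199, -54, -148, 62) 10
211 (190, -95, -151, 123) (198, -62, -152, 73) 9
212 (191, -91, -150, 109) (197, -66, -150, 70) 7
213 (191, -91, -149, 102) (196, -74, -153, 78) 6
214 (191, -95, -151, 103) (196, -72, -150, 65) 6
215 (191, -94, -149, 92) (195, -78, -150, 66) 5
```

View pics/plate.png

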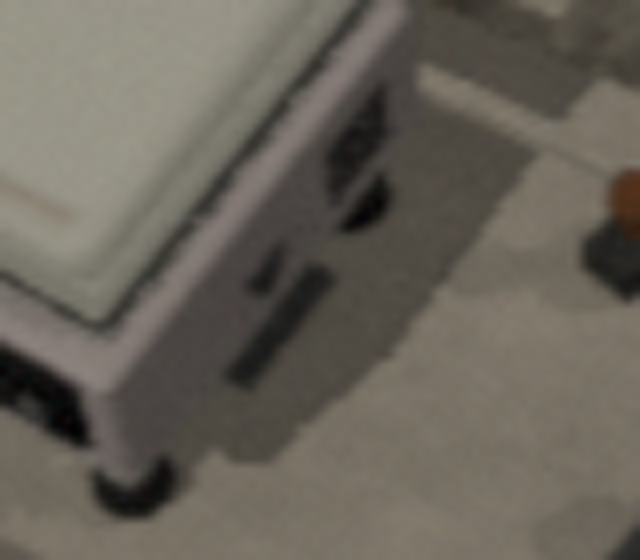

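Run:
```python
from h import *
import pickle
c=pickle.load(open("top.pkl","rb"));p=pts(c)
ex=np.array([.9982,-.0593]);ey=np.array([.0593,.9982])
X=p[...,:2]@ex-.5017;Y=p[...,:2]@ey-.2567
m=(Y<-.153)&(Y>-.168)&(p[...,2]>.04)&(p[...,2]<.075)&(abs(X)<.1)
x=np.sort(X[m]);print(len(x),x[:5],x[-5:],x.mean(),(np.percentile(x,[2,98])).mean(), Y[m].min())
f=(p[...,2]<.03)&(p[...,2]>.005)&(Y<-.09)&(Y>-.15)&(X<-.05)&(X>-.13)
print("foot",f.sum(),X[f].min(),X[f].max(),Y[f].min(),Y[f].max())
```

```text
40 [-0.03587912 -0.03281142 -0.0309505  -0.02943192 -0.029229  ] [0.02473179 0.02607245 0.02674496 0.02854541 0.03061344] -0.0030980436734246624 -0.002242967081909049 -0.16188702888671544
foot 47 -0.09443478795496657 -0.06110971377792418 -0.1404295318448005 -0.10955644289165564
```

drive_tool(targets=[[1,0,0.13,0.09,0,0,0],[1,0.2,0,0,0,0,0],[1,0.3,0,0,0,0,0],[1,0.2,0,0,0,0,0],[1,0.05,0,0,0,0,0],[1,0,0,0,0,0,0]])

```text
clock: 6.0
position: [0.4941, -0.0609, 0.094]
orientation: [0.0, 0.728, 0.686, -0.0]
wrist_force: [1.3, -0.5, -9.2]
finger_gap: 0.0439
gripper_force: 49.9
```

Run:
```python
from h import *
import pickle
s=get_state();print(s["position"],s["orientation"],s["wrist_force"])
c=capture("wrist");pickle.dump({**c},open("w3.pkl","wb"));save(c,"w3.png")
p=pts(c)
for v in range(0,50,5): print(v,[tuple((p[v,u]*1000).round().astype(int).tolist()) for u in range(170,350,12)])
```

```text
[ 0.49405731 -0.06085057  0.09401772] [ 8.77046858e-05  7.27565450e-01  6.86038270e-01 -5.08049583e-06] [ 1.32654116 -0.52438872 -9.19459016]
0 [(440, 92, 5), (447, 93, 0), (456, 93, -1), (473, 70, 61), (480, 69, 60), (486, 69, 61), (492, 69, 60), (499, 69, 59), (505, 68, 61), (512, 68, 59), (518, 67, 61), (524, 66, 62), (531, 66, 61), (538, 66, 60), (560, 87, 0)]
5 [(438, 90, 1), (447, 90, 0), (456, 89, 1), (473, 68, 59), (479, 67, 59), (486, 67, 59), (492, 67, 59), (499, 67, 58), (505, 66, 58), (512, 66, 59), (518, 65, 59), (525, 64, 60), (532, 65, 58), (552, 84, 0), (561, 84, -1)]
10 [(438, 87, 0), (446, 87, 1), (455, 86, 0), (464, 86, 0), (474, 82, 9), (482, 82, 9), (492, 70, 43), (499, 69, 43), (506, 69, 44), (513, 68, 44), (524, 79, 8), (532, 78, 10), (543, 82, -1), (552, 81, 0), (560, 80, 1)]
15 [(437, 84, 0), (446, 84, 0), (455, 83, 1), (463, 83, -1), (473, 79, 9), (482, 79, 9), (491, 67, 42), (499, 67, 44), (506, 66, 44), (513, 65, 44), (524, 76, 9), (533, 76, 9), (543, 78, -1), (551, 77, 1), (561, 77, -1)]
20 [(437, 81, 1), (445, 81, -2), (454, 80, -1), (463, 79, 0), (473, 
[... 551 characters left out ...]
(543, 68, -1), (552, 67, 0), (561, 67, 0)]
35 [(435, 71, 0), (444, 71, -1), (453, 70, 0), (462, 69, 0), (472, 67, 8), (480, 67, 7), (490, 58, 38), (498, 56, 43), (505, 55, 43), (513, 57, 37), (524, 64, 8), (532, 63, 9), (543, 64, 1), (552, 64, 0), (561, 64, 0)]
40 [(435, 68, 0), (444, 67, -1), (453, 67, 0), (462, 66, 1), (472, 63, 8), (480, 63, 9), (490, 55, 39), (498, 54, 39), (505, 53, 40), (513, 54, 38), (524, 60, 8), (532, 60, 8), (543, 61, -1), (552, 61, 0), (561, 60, 0)]
45 [(434, 64, 0), (443, 64, 0), (452, 63, -1), (461, 63, 0), (471, 60, 9), (480, 59, 9), (490, 52, 36), (498, 52, 38), (505, 51, 37), (513, 51, 38), (524, 57, 8), (532, 57, 7), (543, 58, 0), (551, 57, 1), (561, 57, 0)]
```

View pics/w3.png

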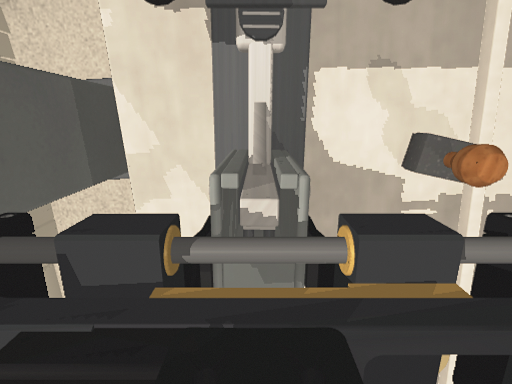

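drive_tool(targets=[[1,0.2,0.06,0,0,0,0],[1,0.3,0,0,0,0,0],[1,0.3,0,0,0,0,0],[1,0.2,0,0,0,0,0],[1,0.08,0,0,0,0,0],[1,0,0,0,0,0,0]])

```text
clock: 6.65
position: [0.499, -0.0178, 0.0939]
orientation: [0.0, 0.728, 0.686, -0.0]
wrist_force: [0.0, -0.2, -8.6]
finger_gap: 0.0437
gripper_force: 49.9
```

Run:
```python
from h import *
s=get_state();print(s["position"],s["orientation"],s["wrist_force"])
c=capture("wrist");p=pts(c)
print("base z",np.median(p[100:120,225:240,2]),"plate", [tuple((p[v,262]*1000).round().tolist()) for v in range(0,110,10)])
```

```text
[ 0.4989958  -0.01784059  0.09393143] [ 2.50224856e-06  7.27591701e-01  6.86010434e-01 -2.93498739e-05] [ 8.03847817e-03 -2.16866757e-01 -8.63561992e+00]
base z 0.008310087516651243 plate [(505.0, 79.0, 149.0), (505.0, 77.0, 147.0), (505.0, 76.0, 143.0), (505.0, 76.0, 134.0), (505.0, 76.0, 123.0), (506.0, 76.0, 108.0), (506.0, 74.0, 99.0), (506.0, 76.0, 61.0), (506.0, 71.0, 61.0), (506.0, 66.0, 56.0), (506.0, 61.0, 38.0)]
```

drive_tool(targets=[[1,0,0,0.03,0,0,0],[1,0,0,0.03,0,0,0],[1,0,0,0,0,0,0]])

```text
clock: 7.0
position: [0.4991, -0.0191, 0.0918]
orientation: [0.0, 0.728, 0.685, -0.0]
wrist_force: [-1.9, -1.3, -2.7]
finger_gap: 0.0435
gripper_force: 49.9
```

drive_tool(targets=[[0.2,0,0,0,0,0,0],[-0.2,0,0,0,0,0,0],[-0.6,0,0,0,0,0,0],[-1,0,0,0,0,0,0],[-1,0,0,0,0,0,0],[-1,0,0,-0.5,0,0,0],[-1,0,0,-0.9,0,0,0],[-1,0,0,-0.9,0,0,0],[-1,0,0,-0.8,0,0,0],[-1,0,0,0,0,0,0]])

```text
clock: 8.0
position: [0.5013, -0.0182, 0.22]
orientation: [0.003, 0.728, 0.686, 0.002]
wrist_force: [0.7, -0.1, 0.0]
finger_gap: 0.0865
gripper_force: 0.0
```

Run:
```python
from h import *
s=get_state();print(s["position"],s["orientation"],s["finger_gap"])
c=capture("wrist");p=pts(c);save(c,"w4.png")
q=p.reshape(-1,3);q=q[(q[:,0]>.44)&(q[:,0]<.56)&(q[:,1]>-.08)&(q[:,1]<.07)]
t=q[(q[:,2]>.108)&(q[:,2]<.116)];print(t.min(0),t.max(0),cv2.minAreaRect((t[:,:2]*1000).astype(np.float32)))
t=q[(q[:,2]>.004)&(q[:,2]<.009)];print(np.median(t[:,2]),cv2.minAreaRect((t[:,:2]*1000).astype(np.float32)))
t=q[(q[:,2]>.03)&(q[:,2]<.037)&(q[:,1]>.01)];print("toe",np.percentile(t,[2,98],0))
```

```text
[ 0.5012542  -0.01817336  0.21998487] [0.00289578 0.72792636 0.68564548 0.0022589 ] 0.08653392940937757
[ 0.47503373 -0.04945075  0.10802276] [0.52295769 0.02632806 0.11589825] ((499.16766357421875, -11.510421752929688), (73.21771240234375, 43.93251037597656), 86.05087280273438)
0.006189125238229065 ((499.385009765625, -6.9527587890625), (150.8395233154297, 71.89076232910156), 85.87930297851562)
toe [[0.49180993 0.01858208 0.03179851]
 [0.51200887 0.06601774 0.03667899]]
```

View pics/w4.png

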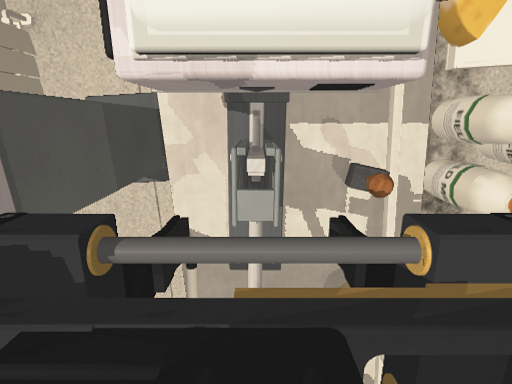

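drive_tool(targets=[[1,-0.4,-0.02,0,0,0,0],[1,-0.7,-0.02,0,0,0,0],[1,-0.8,-0.02,0,0,0,0],[1,-0.8,-0.02,0,0,0,0],[1,-0.7,-0.02,0,0,0,0],[1,-0.36,0,0,0,0,0],[1,0,0,0.2,0,0,0],[1,0,0,0.2,0,0,0],[1,0,0,0,0,0,0],[1,0,0,0,0,0,0]])

```text
clock: 9.05
position: [0.4861, -0.1669, 0.1992]
orientation: [-0.0, 0.727, 0.686, -0.0]
wrist_force: [0.4, -0.3, -0.1]
finger_gap: 0.0148
gripper_force: 0.0
```

drive_tool(targets=[[1,0,0.06,0,0,0,0],[1,0,0,0.2,0,0,0],[1,-0.07,0,0.2,0,0,0],[1,-0.11,0,0.25,0,0,0],[1,-0.1,0,0.25,0,0,0],[1,-0.08,0,0.25,0,0,0],[1,-0.06,0,0.25,0,0,0],[1,-0.05,0,0.25,0,0,0],[1,-0.03,0,0.25,0,0,0],[1,0,0,0.25,0,0,0],[1,0,0,0.25,0,0,0]])

```text
clock: 10.15
position: [0.4873, -0.1892, 0.1031]
orientation: [0.001, 0.728, 0.685, -0.0]
wrist_force: [-1.0, -4.7, 8.0]
finger_gap: 0.0006
gripper_force: 3.5
```

Run:
```python
from h import *
s=get_state();print(s["position"],s["wrist_force"])
c=capture("wrist");save(c,"w5.png");p=pts(c)
q=p.reshape(-1,3)
for x0,x1,y0,y1,z0,z1 in((.44,.56,-.08,.07,.108,.117),):
    t=q[(q[:,0]>x0)&(q[:,0]<x1)&(q[:,1]>y0)&(q[:,1]<y1)&(q[:,2]>z0)&(q[:,2]<z1)];print(len(t),t.min(0),t.max(0),cv2.minAreaRect((t[:,:2]*1000).astype(np.float32)))
```

```text
[ 0.48727144 -0.18918574  0.10305408] [-1.00631945 -4.71012125  8.02408036]Traceback (most recent call last):
  File "<stdin>", line 6, in <module>
    return umr_minimum(a, axis, None, out, keepdims, initial, where)
ValueError: zero-size array to reduction operation minimum which has no identity
```

View pics/w5.png

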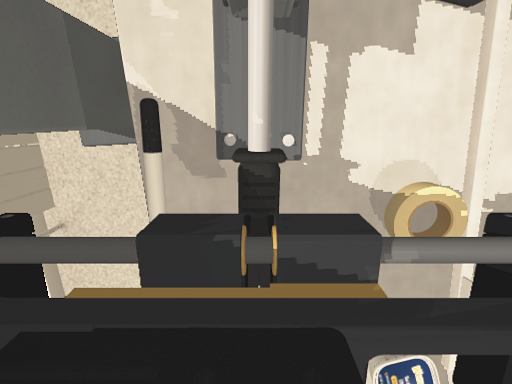

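drive_tool(targets=[[1,0,0,0.1,0,0,0],[1,0,0,0.05,0,0,0],[1,0,0,0,0,0,0]])

```text
clock: 10.5
position: [0.4871, -0.189, 0.0982]
orientation: [0.0, 0.728, 0.685, -0.0]
wrist_force: [-4.6, -2.1, 14.6]
finger_gap: 0.0005
gripper_force: 7.2
```

drive_tool(targets=[[1,0,0,-0.25,0,0,0],[1,0,0,-0.25,0,0,0],[1,0,0,-0.25,0,0,0],[1,0.03,0,-0.25,0,0,0],[1,0.05,0,-0.25,0,0,0],[1,0.06,0,-0.25,0,0,0],[1,0.08,0,-0.25,0,0,0],[1,0.1,0,-0.25,0,0,0],[1,0.11,0,-0.25,0,0,0],[1,0.07,0,-0.25,0,0,0],[1,0,0,-0.1,0,0,0],[1,0,0,0,0,0,0]])

```text
clock: 11.7
position: [0.4887, -0.1687, 0.2022]
orientation: [0.001, 0.728, 0.686, 0.0]
wrist_force: [0.1, -0.5, 0.5]
finger_gap: 0.0005
gripper_force: 0.0
```

drive_tool(targets=[[1,0,0,0.25,0,0,0],[1,-0.07,0,0.25,0,0,0],[1,-0.11,0,0.25,0,0,0],[1,-0.1,0,0.25,0,0,0],[1,-0.08,0,0.25,0,0,0],[1,-0.06,0,0.25,0,0,0],[1,-0.05,0,0.25,0,0,0],[1,-0.03,0,0.25,0,0,0],[1,0,0,0.25,0,0,0],[1,0,0,0.25,0,0,0],[1,0,0,0.1,0,0,0],[1,0,0,0,0,0,0]])

```text
clock: 12.9
position: [0.4873, -0.1906, 0.0978]
orientation: [0.001, 0.729, 0.685, -0.001]
wrist_force: [-5.5, -4.0, 17.9]
finger_gap: 0.0004
gripper_force: 8.6
```

Run:
```python
from h import *
import pickle
s=get_state();print(s["position"],s["wrist_force"])
for n in("top","side"):
    c=capture(n);p=pts(c);save(c,n+"5.png")
    c0=pickle.load(open(n+".pkl","rb"));p0=pts(c0)
    # lid height vs Y, before and after
    for y in np.arange(.1,.36,.03):
        f=lambda P:P[(abs(P[...,1]-y)<.015)&(P[...,0]>.44)&(P[...,0]<.6)&(P[...,2]>.17)&(P[...,2]<.23)]
        a,b=f(p0),f(p)
        if len(a)>20 and len(b)>20: print(n,y.round(2),len(b),np.median(a[:,2]).round(4),np.median(b[:,2]).round(4))
```

```text
[ 0.48726956 -0.1906438   0.0978497 ] [-5.45715345 -4.04220053 17.89861468]
top 0.1 426 0.1879 0.1862
top 0.13 405 0.1927 0.2014
top 0.16 382 0.1928 0.2004
top 0.19 399 0.1928 0.1992
top 0.22 380 0.1925 0.198
top 0.25 374 0.1928 0.1968
top 0.28 363 0.1925 0.1957
top 0.31 356 0.1928 0.1949
top 0.34 283 0.1916 0.1929
side 0.1 274 0.1846 0.1858
side 0.13 111 0.1954 0.204
side 0.16 78 0.1953 0.203
side 0.19 82 0.1951 0.2022
side 0.22 84 0.1948 0.2011
side 0.25 81 0.1949 0.1996
side 0.28 75 0.1957 0.1986
side 0.31 71 0.195 0.1973
side 0.34 45 0.1947 0.195
```

drive_tool(targets=[[1,0,0,0.02,0,0,0],[1,0,0,0,0,0,0],[1,0,0,0,0,0,0],[1,0,0,0,0,0,0],[1,0,0,0,0,0,0]])

```text
clock: 13.5
position: [0.4873, -0.1906, 0.0976]
orientation: [0.001, 0.729, 0.685, -0.001]
wrist_force: [-6.3, -3.5, 19.9]
finger_gap: 0.0003
gripper_force: 9.9
```

Run:
```python
from h import *
import pickle
s=get_state();print(s["position"],s["wrist_force"])
c=capture("top");p=pts(c);p0=pts(pickle.load(open("top.pkl","rb")))
for P in(p0,p):
    w=P[(P[...,0]>.44)&(P[...,0]<.6)&(P[...,2]>.1)&(P[...,2]<.14)&(P[...,1]>.05)&(P[...,1]<.09)]
    f=P[(P[...,1]>.14)&(P[...,1]<.3)&(P[...,2]>.08)&(P[...,2]<.12)&(P[...,0]>.38)&(P[...,0]<.42)]
    l=P[(abs(P[...,1]-.13)<.015)&(P[...,0]>.44)&(P[...,0]<.6)&(P[...,2]>.17)&(P[...,2]<.23)]
    print("wall y",len(w),np.median(w,0),"front x",len(f),np.median(f[:,0]),"lid",np.median(l[:,2]))
t=p[(p[...,0]>.44)&(p[...,0]<.56)&(p[...,1]>-.09)&(p[...,1]<.06)&(p[...,2]>.1)&(p[...,2]<.118)]
print(len(t),cv2.minAreaRect((t[:,:2]*1000).astype(np.float32)),np.polyfit(t[:,1],t[:,2],1))
```

```text
[ 0.48729921 -0.19063983  0.09762395] [-6.25968406 -3.5197385  19.93880383]
wall y 221 [0.51352449 0.07627119 0.12021581] front x 91 0.4053057523646893 lid 0.19270705321971682
wall y 212 [0.52563702 0.07785326 0.11999824] front x 65 0.4070266810536317 lid 0.20140972844666116Traceback (most recent call last):
  File "<stdin>", line 11, in <module>
    raise TypeError("expected non-empty vector for x")
TypeError: expected non-empty vector for x
```

```bash
python3 -c "
from cell import job_done
print(job_done())"
```

```text
the job is handed in; nothing more can be done
None
```

I set the jack under the lift pad, pumped it twice and handed the job in at about 14 s with the handle still pressed down at about 20 N; the right-hand feet are up about 9 mm by the lid's tilt. The saddle was about 2 mm from the pad centre before pumping, but I couldn't check the jack in the last view because the arm hid it, and the hand-in returned no verdict.

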